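# Pin a test piece into a tensile stage

## Task

One end of the brass test piece is already pinned in the tensile stage. Swing its free end into the open jaw as far as the locating shoulder so that the holes line up, then take the loose red-headed loading pin from the pin block and push it down through jaw and test piece until its collar sits fully home on the jaw, let go of it, and leave the other things on the bench where they are.

Things in the scene. Friction and masses are not known exactly. Their poses are not given: they have to be found in the camera images.
- stage: flat-lying bench tensile stage, fixed; base 104 x 262 mm, grey end plates 52 mm high, guide rods (top z 28 mm). Origin: centre of its underside on the worktop; y = loading axis, -x = open side facing the robot. Jaws at y = +60 mm (pivot, already pinned, red head to z 98 mm) and y = -60 mm (open). Black handwheel at the -y end, to y -152 mm, z 54 mm. Right-handed, z up.
- fork_hole (a point): open jaw's hole centre in the top face of its upper lug, 62 mm above the worktop. The 12 mm hole runs vertically through upper lug (10 mm thick), slot (10 mm), lower lug down to z 18 mm. A spring plunger in the lower lug rubs on the pin over its last 15 mm of travel: it will not drop home by itself but needs a push of up to about 10 N. The plunger's body sticks out 8 mm at the jaw's -x face.
- pivot (a point): axis of the already pinned end, at mid-height of the test piece, 47 mm above the worktop. Both jaws are dark steel clevises, x -18 to +24 mm and |y| 45 to 90 mm in the stage's frame, slot at z 42 to 52 mm open to -x and to the middle; between them (|y| below 44 mm) nothing stands higher than the guide rods but the test piece.
- eye (a point): centre of the hole (12 mm in diameter) in the free end of the test piece, 47 mm above the worktop, 120 mm from the pivot.
- test_piece (a joint): angle (rad) of the flat brass test piece about the vertical pivot: 0 = in line, on the shoulder of the open jaw (hard stop, holes in line); positive = free end swung out to the stage's -x side. 6 mm thick (z 44 to 50 mm), 145 mm long, square heads 25 mm wide round the holes, waist 12 mm wide between. Light friction (under 1 N at the end); it stays where left.
- pin: loose loading pin, about 50 g, 76 mm long, standing upright in the pin block. Origin: centre of its lower tip; z up along the pin. Shank 10 mm in diameter, 40 mm long, with a 4 mm conical nose; steel collar 24 mm in diameter at 40 to 44 mm; red round knob 18 mm in diameter from 44 to 76 mm, to be gripped.
- pin_block: grey aluminium block 40 x 76 x 50 mm with a black foot, fixed to the worktop, left or right of the stage. Origin: centre of its underside. Two 12 mm bores at y = -17 mm (holds the loose pin, collar on the top face, tip 10 mm above the worktop) and y = +17 mm (empty, of the pin already in use).
- lens_can: bystander: grey canister with a black screw cap, 38 mm in diameter, 54 mm high, on the other side of the stage from the pin block. Origin: centre of the underside.
- caliper: bystander: digital caliper lying near the front edge, 65 x 190 x 13 mm. Origin: centre of the underside.
- red_mount: bystander: dark red resin-mounted specimen, 38 mm in diameter, 20 mm high. Origin: centre of the underside.
- marker: bystander: blue and white marker pen lying on the worktop, 135 x 17 mm. Origin: centre of the underside.

How it is judged:
By the outcome, as a careful person would: the job done as asked, in the order asked, and still so for the second after the job is handed in, with the robot touching nothing.
It also fails if it takes over 61 s, if anything falls off the work surface, if the arm or the gripper's body presses on something with over 40 N, if the wrist force passes 120 N, or if a joint passes its speed limit or range.

## Robot

A 6-joint arm with a two-finger parallel gripper is mounted at the origin on a cart in front of the work surface, level with it; the furniture and walls round the work are solid. World frame = base frame: x ahead of the robot, y to its left, z up, the work surface at z = 0. Lengths are in mm, angles in rad, forces in N, time in s.
With the tool pointing down it reaches from about 275 to 825 mm from the base axis. Payload 4.9 kg.
Tool frame: the origin (TCP) lies at the very end of the fingers, on their centre line; the grasp point (between the pads) lies 19 mm behind it; z points along the fingers, y is the direction in which the jaws open and shut (so a half turn about z gives the same grasp; the last joint's range is limited). The gripper opens to 85 mm and grips with 20 to 120 N. Pads are 22 mm wide; open, the fingers measure 114 mm over their backs; the gripper's body (76 mm by 85 mm) begins 54 mm behind the grasp point. The pads swing forward as they close: fully open they stand 13 mm farther back than shut.
Start: joints at [-1.408, 0.326, -0.193, 1.052, 0, 1.437], TCP at [160.866, -525.967, 231.281] pointing down, gripper open.
Joint ranges: [-2.65, 2.65], [-0.97, 1.79], [-1.3, 1.35], [-1.93, 2.1], [-1.47, 1.37], [-3.14, 3.14]. Speed limits (rad/s): [2.57, 2.57, 3.14, 3.14, 3.14, 3.14].

## Interface

Orientations are given as [roll, pitch, yaw] about the fixed x, y, z axes, in that order (R = Rz(yaw) Ry(pitch) Rx(roll)).
In Python, from bench import bot, solve_ik, imaging gives the robot as it stands. Calls block until the motion is done:
- bot.move_ptp(position, orientation): joint-space move of the TCP to a pose.
- bot.movel(position, rot=None, max_speed=150, threshold=None): straight line of the TCP; rot=None keeps the orientation; max_speed is the mean speed in mm/s. With threshold (N) it stops when the force on the tool has changed by that much, and returns True; else False.
- bot.move_j(angles): joint-space move.
- bot.grip(opening, effort=None): opening from 0.0 (shut) to 1.0 (fully open); effort is the grip in N (None keeps the last); returns when the fingers have stopped.
- bot.dwell(seconds).
- solve_ik(position, orientation): joint angles nearest the present ones, or None.
- bot.get_state(): the state.
- imaging.capture(name): name is "side" or "top"; returns the picture (420x560x3 uint8, blue, green, red); there is no depth.
- imaging.camera_model(name): a dict with "K" (3x3 intrinsics, pixels), "position" and "rotation" of the camera in the world. Camera axes: x right, y up, looking along -z (the intrinsics and any distortion apply to the point x, -y, -z); pixel columns grow to the right and rows downward; lengths in mm; the calibration is good to about 2 mm. A picture is of the moment at which its call begins. camera_model takes no time and is no camera call.
A pose or a line that the arm cannot do raises bot.IKError and nothing moves.
- bot.sign_off(): hands the job in, once; it reports no verdict.
The state is a dict: "t": time; "qpos": joint angles; "joint_velocities": joint speeds; "effort": joint torques, N m; "tcp_pos": TCP position; "orientation": TCP orientation; "contact_force": force on the tool from outside, world axes, zero at the start; "wrist_torque": the same for the moment, N m; "opening": opening from 0.0 (shut) to 1.0 (fully open).
Only numpy, scipy, OpenCV 4.12 (cv2) and the standard library are available. Lean on these libraries where they do the work, as an engineer would, in place of code of your own. Each camera call takes 0.05 s, during which the arm holds its last target. There are 200 camera calls.

## Working session

There is one attempt and no reset: what is moved stays moved. The work goes in short steps, each a Python script; the robot and the scene stay as the last script left them, time stands still between calls to the robot, and variables do not carry over. Pictures are saved under pics/ and viewed, about 8 in all and at most 12, crops included, and the job is handed in when it is done.

```bash
mkdir -p pics; ls; python3 - <<'E'
from bench import bot, imaging
import cv2,numpy as np
for n in("side","top"):
    cv2.imwrite(f"pics/{n}0.png",imaging.capture(n)); m=imaging.camera_model(n); print(n,{k:np.round(v,4).tolist() if not isinstance(v,str) else v for k,v in m.items()})
s=bot.get_state(); print(s)
E
```

```text
pics
side {'K': [[515.4803, 0.0, 281.6989], [0.0, 515.4803, 202.7641], [0.0, 0.0, 1.0]], 'position': [172.2569, 733.2943, 725.8], 'rotation': [0.9224, -0.0121, -2.7079]}
top {'K': [[469.15, 0.0, 278.1767], [0.0, 469.15, 210.9916], [0.0, 0.0, 1.0]], 'position': [382.4214, -80.7338, 1086.045], 'rotation': [0.1383, 0.0198, -1.5511]}
{'t': 0.1, 'qpos': array([-1.40819534e+00,  3.26908087e-01, -1.93449868e-01,  1.05197938e+00,
       -1.02257316e-05,  1.43662719e+00]), 'joint_velocities': array([-0.0001868 , -0.00051945,  0.00236696, -0.00019547, -0.00063389,
       -0.00099651]), 'effort': array([ 1.14640403e-03, -4.44240260e+01,  2.63037461e+01,  7.86879100e-03,
       -1.10892327e-04, -7.69052342e-07]), 'tcp_pos': array([ 160.78125419, -525.45547264,  230.5721647 ]), 'orientation': array([-3.14006413e+00, -1.96002218e-04,  2.96769976e-01]), 'contact_force': array([-0.08634968, -0.32051055, -0.2637649 ]), 'wrist_torque': array([-0.03094638,  0.00645608,  0.02382704]), 'opening': 0.9992648505784341}
```

View pics/top0.png

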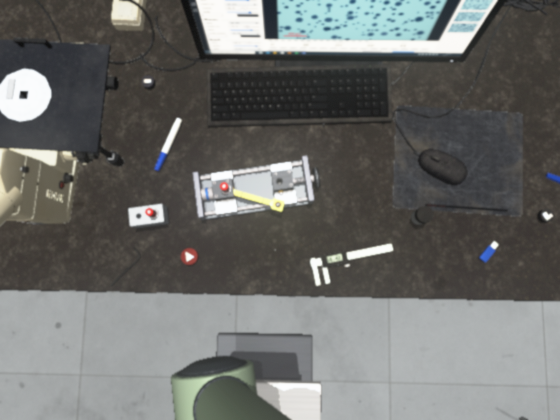

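View pics/side0.png

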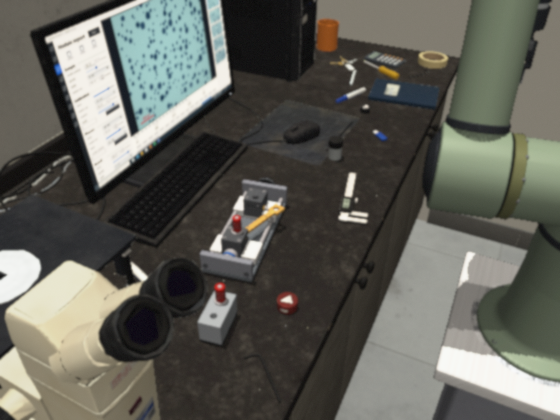

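The top view shows the red pivot head at (225,187), the brass eye at (278,205), the open jaw hole near (283,180) and the handwheel on the right. The loose pin is at (151,213) with the empty bore at (138,216). The side view shows the pin block at (217,315), with the microscope eyepieces about 100 px to its left. Next I'll measure these positions.

```bash
cat > h.py <<'E'
import numpy as np, cv2
from scipy.spatial.transform import Rotation as Ro
from bench import bot, solve_ik, imaging
def ray(n,uv):
    m=imaging.camera_model(n); R=np.array(m["rotation"]); 
    R=R if R.shape==(3,3) else Ro.from_euler('xyz',R).as_matrix()
    d=np.linalg.inv(m["K"])@[uv[0],uv[1],1]; d=R@[d[0],-d[1],-d[2]]
    return np.array(m["position"]),d/np.linalg.norm(d)
def onz(n,uv,z):
    p,d=ray(n,uv); return p+d*(z-p[2])/d[2]
def proj(n,P):
    m=imaging.camera_model(n); R=Ro.from_euler('xyz',m["rotation"]).as_matrix()
    c=R.T@(np.array(P)-m["position"]); c=np.array(m["K"])@[c[0],-c[1],-c[2]]; return c[:2]/c[2]
def tri(a,b):
    p,d=ray("top",a);q,e=ray("side",b)
    s=np.linalg.lstsq(np.c_[d,-e],q-p,rcond=None)[0]
    x,y=p+d*s[0],q+e*s[1]; return (x+y)/2,np.linalg.norm(x-y)
def blobs(mask,amin=15):
    n,_,st,c=cv2.connectedComponentsWithStats(mask.astype(np.uint8))
    return [(st[i,4],c[i].round(2),st[i,:4]) for i in range(1,n) if st[i,4]>=amin]
def red(im):
    b,g,r=[im[...,i].astype(int) for i in range(3)]; return (r>90)&(r>2*g)&(r>2*b)
def yellow(im):
    h=cv2.cvtColor(im,cv2.COLOR_BGR2HSV); return (h[...,0]>15)&(h[...,0]<35)&(h[...,1]>90)&(h[...,2]>90)
E
python3 - <<'E'
from h import *
for n in("top","side"):
    im=imaging.capture(n)
    for nm,f in(("red",red),("yel",yellow)):
        for b in blobs(f(im)): print(n,nm,b, onz(n,b[1],47).round(1))
    if n=="top":
        c=cv2.resize(im[130:270,110:335],None,fx=3.5,fy=3.5,interpolation=cv2.INTER_CUBIC); cv2.imwrite("pics/crop0.png",c)
E
```

```text
top red (np.int32(29), array([223.86, 186.48]), array([220, 183,   8,   8], dtype=int32)) [580.5  66.5  47. ]
top red (np.int32(24), array([150.96, 212.42]), array([148, 209,   6,   7], dtype=int32)) [518.6 228.6  47. ]
top red (np.int32(59), array([192.14, 255.24]), array([187, 249,  10,  15], dtype=int32)) [424.5 131.4  47. ]
top red (np.int32(18), array([182.83, 256.83]), array([182, 252,   3,  10], dtype=int32)) [420.6 151.9  47. ]
top yel (np.int32(17), array([277.59, 209.59]), array([272, 208,  11,   4], dtype=int32)) [529.8 -55.9  47. ]
side red (np.int32(43), array([236.23, 220.23]), array([233, 216,   8,  10], dtype=int32)) [601.4  12.6  47. ]
side red (np.int32(84), array([219.33, 287.36]), array([214, 282,  12,  12], dtype=int32)) [536.5 192.7  47. ]
side red (np.int32(130), array([286.72, 300.15]), array([278, 292,  20,  16], dtype=int32)) [415.1 168.4  47. ]
side yel (np.int32(276), array([432.06,  60.53]), array([419,  53,  28,  16], dtype=int32)) [  415.1 -1049.5    47. ]
side yel (np.int32(33), array([340.42,  61.48]), array([337,  57,   8,   9], dtype=int32)) [ 697.1 -898.9   47. ]
side yel (np.int32(158), array([388.49,  71.82]), array([378,  65,  22,  14], dtype=int32)) [ 524.6 -886.2   47. ]
side yel (np.int32(288), array([265.18, 216.74]), array([246, 205,  39,  27], dtype=int32)) [552.2 -24.   47. ]
```

View pics/crop0.png

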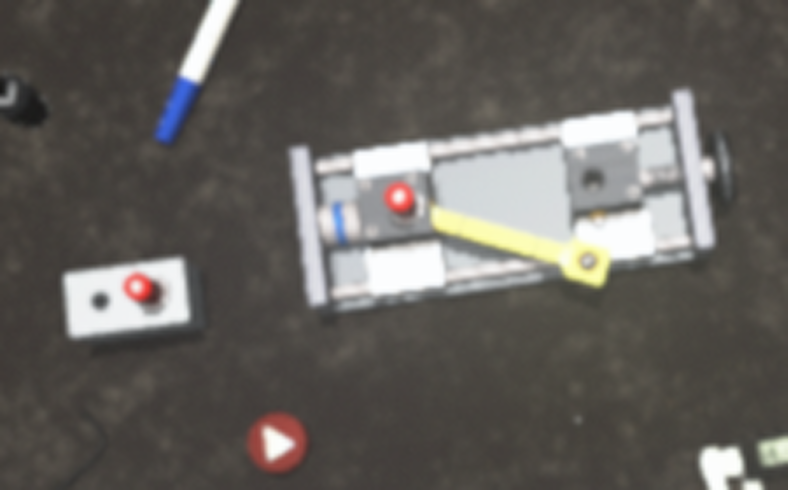

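The crop shows the jaw hole at full-image (278.8,180.5), the eye at (277.6,203.9) and the empty bore at (138.2,215.3). Now I'll compute poses.

```bash
python3 - <<'E'
from h import *
f=lambda v:np.round(v,1)
a,e=tri((223.86,186.48),(236.23,220.23)); print("pivot head",f(a),f(e))
b,e=tri((150.96,212.42),(219.33,287.36)); print("pin head",f(b),f(e))
H=onz("top",(278.8,180.5),62);E=onz("top",(277.6,203.9),50);B=onz("top",(138.2,215.3),50)
print("hole",f(H),"eye",f(E),"bore",f(B))
print("dists piv-hole",np.linalg.norm((a-H)[:2]),"piv-eye",np.linalg.norm((a-E)[:2]),"bore-pin",np.linalg.norm((b-B)[:2]))
y=(a-H)[:2]; yaw=np.arctan2(-y[0],y[1]); print("stage yaw",yaw)
v=(E-a)[:2]; print("tp angle",np.arctan2(np.cross(-y,v),y@-v*1.0*0+(-y)@v))
print("side pix of hole",proj("side",H), bot.get_state()["t"])
for yw in (yaw-np.pi/2,yaw+np.pi/2,yaw,yaw+np.pi):
  print(yw,[None if q is None else np.round(q,2) for q in (solve_ik([p[0],p[1],100.],[np.pi,0,yw]) for p in (b,H))])
E
```

```text
pivot head [572.4  60.3  91.9] 1.0
pin head [516.1 219.3  80.9] 4.2
hole [593.1 -57.7  62. ] eye [542.3 -55.8  50. ] bore [511.2 256.1  50. ]
dists piv-hole 119.76430688862666 piv-eye 119.90792102049923 bore-pin 37.06157924913762
stage yaw 0.17357167334330645
tp angle -0.4278420235924274
side pix of hole [255.06542699 197.37669688] 0.2
-1.3972246534515902 [array([ 0.27,  0.47, -0.34,  0.76,  0.  , -1.47]), array([-0.22,  0.52, -0.25,  0.8 ,  0.  , -1.97])]
1.744368000138203 [array([ 0.27,  0.47, -0.34,  0.76,  0.  ,  1.67]), array([-0.22,  0.52, -0.25,  0.8 ,  0.  ,  1.18])]
0.17357167334330645 [array([ 0.27,  0.47, -0.34,  0.76,  0.  , -3.04]), array([-0.22,  0.52, -0.25,  0.8 ,  0.  ,  2.75])]
3.3151643269330995 [array([ 0.27,  0.47, -0.34,  0.76,  0.  ,  0.1 ]), array([-0.22,  0.52, -0.25,  0.8 ,  0.  , -0.39])]<stdin>:9: DeprecationWarning: Arrays of 2-dimensional vectors are deprecated. Use arrays of 3-dimensional vectors instead. (deprecated in NumPy 2.0)
```

```bash
cat >> h.py <<'E'
YAW=0.1736; O=np.array([582.75,1.3]); TY=YAW+np.pi/2; RPY=[np.pi,0,TY]
def S(x,y,z):
    c,s=np.cos(YAW),np.sin(YAW); return [O[0]+c*x-s*y,O[1]+s*x+c*y,z]
def toS(p):
    d=np.array(p)[:2]-O; c,s=np.cos(YAW),np.sin(YAW); return np.array([c*d[0]+s*d[1],-s*d[0]+c*d[1]])
E
python3 - <<'E'
from h import *
bot.grip(0.0,40)
bot.move_ptp(S(-85,-24,150),RPY)
bot.movel(S(-85,-24,36),max_speed=150)
print(bot.get_state()["tcp_pos"],bot.get_state()["t"])
print(bot.movel(S(-32,-24,36),max_speed=70,threshold=12), toS(bot.get_state()["tcp_pos"]))
print(bot.movel(S(-10,-24,36),max_speed=25,threshold=9)); s=bot.get_state(); print(toS(s["tcp_pos"]),s["tcp_pos"],s["contact_force"],s["t"])
cv2.imwrite("pics/p1.png",cv2.resize(imaging.capture("side")[130:300,170:380],None,fx=3,fy=3,interpolation=cv2.INTER_CUBIC))
E
```

```text
[503.74702227 -37.32242783  36.57829466] 4.0333
False [-32.40968136 -23.82582156]
True
[-18.82180033 -23.86426675] [568.33316332 -25.45664806  35.22026683] [ 0.50645778  0.51477975 -0.3599529 ] 5.575
```

View pics/p1.png

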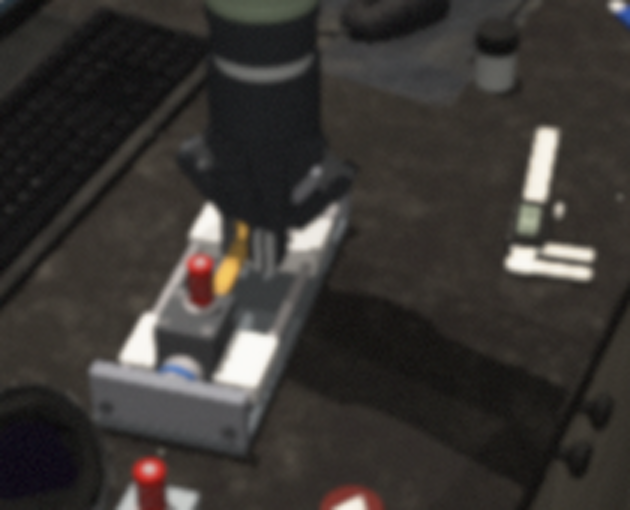

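The fingers are against the brass waist and stopped at stage x = -18.8, about where I expected the hard stop. I'll retreat, move above the pin and check the alignment.

```bash
python3 - <<'E'
from h import *
bot.movel(S(-45,-24,36),max_speed=100)
bot.movel(S(-45,-24,150),max_speed=200)
bot.grip(0.55,60)
bot.move_ptp([516,220.5,125],RPY)
im=imaging.capture("top")
print(bot.get_state()["tcp_pos"],bot.get_state()["t"])
cv2.imwrite("pics/p2.png",cv2.resize(im[140:240,170:330],None,fx=5,fy=5,interpolation=cv2.INTER_CUBIC))
im=imaging.capture("side")
cv2.imwrite("pics/p3.png",cv2.resize(im[170:350,170:320],None,fx=3.3,fy=3.3,interpolation=cv2.INTER_CUBIC))
E
```

```text
[516.65800701 219.29906906 125.21276813] 8.3
```

View pics/p2.png

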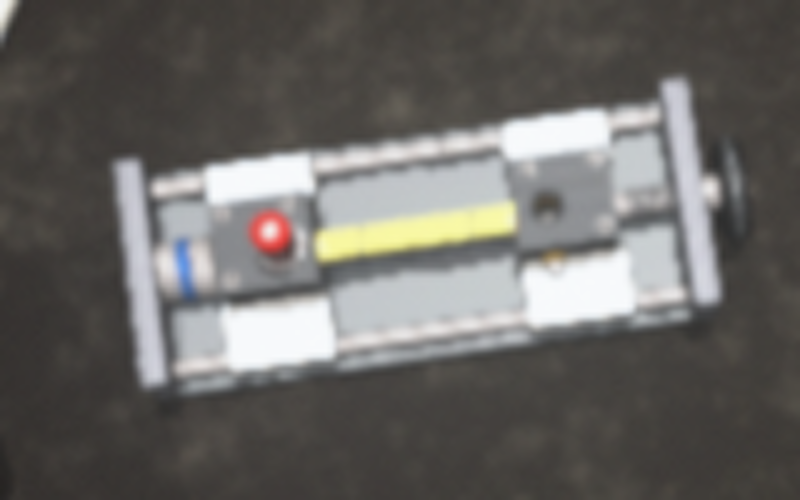

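View pics/p3.png

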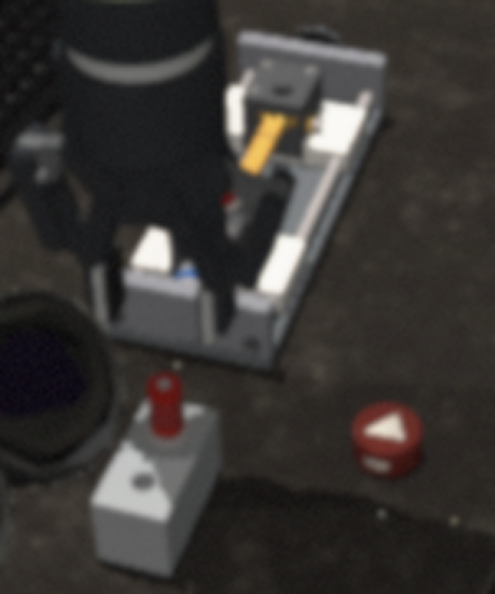

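The brass now lies in line inside the jaw (p2: waist from (316,245) to (516,220), jaw hole at (547,205)). The side crop shows the jaw hole at full-image (255.4,196.3), where (255.1,197.4) was predicted. The gripper straddles the loose pin. I'll check the numbers and grasp.

```bash
python3 - <<'E'
from h import *
g=lambda x,y:(170+(x+.5)/5-.5,140+(y+.5)/5-.5)
l,r=[onz("top",g(*p),50) for p in((316,245),(516,220))]
d=r-l; print("piece yaw",np.arctan2(d[0],-d[1]), "stage coords",toS(l),toS(r))
print("hole tri",tri(g(547,205),(255.4,196.3)),"top only",onz("top",g(547,205),62))
print("bore tri",tri((138.2,215.3),(212.9,315.3)))
bot.movel([516,221,57.5],max_speed=80,threshold=12); s=bot.get_state(); print(s["tcp_pos"],s["contact_force"])
bot.grip(0.0,60); s=bot.get_state(); print(s["opening"],s["contact_force"],s["wrist_torque"],s["tcp_pos"])
bot.movel([516,221,125],max_speed=80,threshold=25); s=bot.get_state(); print(s["opening"],s["contact_force"],s["tcp_pos"],s["t"])
im=imaging.capture("side")
cv2.imwrite("pics/p4.png",cv2.resize(im[200:350,150:300],None,fx=4,fy=4,interpolation=cv2.INTER_CUBIC))
E
```

```text
piece yaw 0.14234785579026313 stage coords [ 0.4187433  45.00717081] [ -2.41464352 -45.62546823]
hole tri (array([592.38522631, -58.16584721,  64.7750258 ]), np.float64(0.16348871327781317)) top only [592.87664511 -58.13161586  62.        ]
bore tri (array([511.3503188 , 255.83654128,  51.11982327]), np.float64(0.5815859758717085))
[516.44492502 221.13502793  57.94836892] [-1.27074022e-01 -2.84396691e-01  2.73049122e-04]
0.19185264607662503 [ 0.28027228 -0.80495421  4.88145401] [-0.04707033  0.12906125  0.00245629] [516.50398534 221.16544652  58.21016556]
0.1916714164121399 [ 0.45593942  0.06794305 -1.38854859] [515.46580747 220.85812425 124.45953496] 10.7167
```

View pics/p4.png

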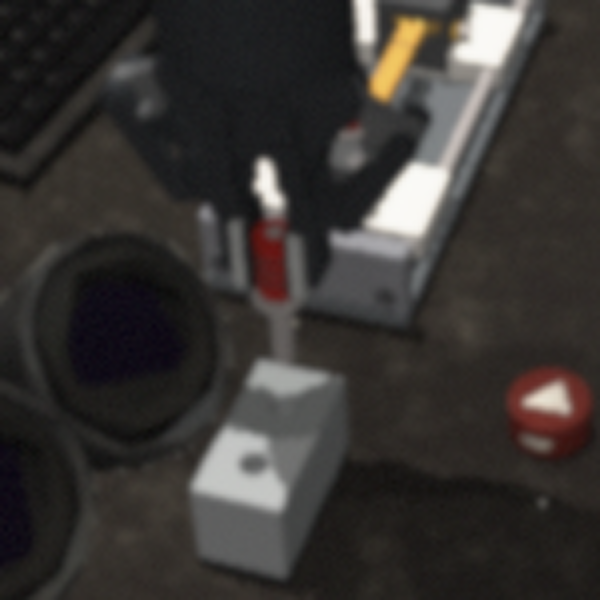

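The pin is held and lifted clear: shank at p4 (285,330), with the collar just below the fingertips. The piece line reads about 0.02–0.03 rad short of in-line, so I'll measure that more precisely before inserting.

```bash
python3 - <<'E'
from h import *
im=np.mean([imaging.capture("top").astype(float) for _ in range(4)],0).astype(np.uint8)
h=cv2.cvtColor(im,cv2.COLOR_BGR2HSV)
# brass waist: per-column colour-weighted centroid
b,g,r=[im[...,i].astype(float) for i in range(3)]
w=np.clip((r+g)/2-b-20,0,None); P=[]
for u in range(236,272):
    c=w[175:197,u]; P.append((u,(c*np.arange(175,197)).sum()/c.sum()))
P=np.array(P); k=np.polyfit(P[:,0],P[:,1],1); print("fit",k,"resid",np.std(P[:,1]-np.polyval(k,P[:,0])))
l,r_=[onz("top",(u,np.polyval(k,u)),50) for u in(236,271)]; d=r_-l
print("piece yaw",np.arctan2(d[0],-d[1]),toS(l),toS(r_))
G=lambda x,y:(170+(x+.5)/5-.5,140+(y+.5)/5-.5)
for a,c in(((150,187),(660,115)),((175,368),(690,295))):
    a,c=[onz("top",G(*p),28) for p in(a,c)]; d=c-a; print("rod yaw",np.arctan2(d[0],-d[1]))
# jaw hole: darkness centroid
gr=cv2.cvtColor(im,cv2.COLOR_BGR2GRAY).astype(float)[174:188,272:286]; print(gr.astype(int))
# brass line x at hole station, relative to hole
H=onz("top",G(547,205),62); n=np.array([d[1],-d[0]])
L=(r_-l)[:2]/np.linalg.norm((r_-l)[:2]); q=H[:2]-l[:2]; print("hole offset from piece line",L[0]*q[1]-L[1]*q[0])
E
```

```text
fit [-1.47185653e-01  2.23413491e+02] resid 0.03978202751659008
piece yaw 0.16452924977406436 [-0.88925566 37.90907791] [ -1.61094783 -41.65130623]
rod yaw 0.15852156805990164
rod yaw 0.15911533329441296
[[143 156 166 177 183 164 150 147 147 147 148 148 148 147]
 [142 148 151 158 163 154 147 146 146 146 146 146 146 144]
 [144 144 145 147 147 144 142 141 141 141 143 144 143 143]
 [144 141 143 142 140 134 129 127 130 134 139 142 143 143]
 [144 140 141 139 131 116 106 105 109 119 133 143 145 145]
 [157 145 143 137 121  98  87  87  89  99 121 140 146 147]
 [192 158 145 134 112  89  79  77  80  87 111 135 144 145]
 [217 169 145 132 107  84  78  81  82  87 109 132 142 144]
 [223 172 144 133 111  93  99 111 108 101 116 135 142 144]
 [226 174 145 138 125 114 124 137 131 119 129 141 145 145]
 [225 175 148 143 138 133 137 142 137 134 140 145 145 145]
 [210 166 148 146 145 142 142 142 141 143 145 145 145 144]
 [164 147 145 146 145 145 145 144 144 145 145 144 144 144]
 [115 126 141 144 145 144 144 143 141 140 140 140 138 137]]
hole offset from piece line 1.4887857708032506
```

The fits agree: piece yaw 0.165 and rods 0.159, so the piece is home within noise. The jaw hole is at about (592.7,-58.2). I'll move the pin above it.

```bash
python3 - <<'E'
from h import *
bot.movel([516,221,175],max_speed=200)
T=[592.7,-59.3]
bot.move_ptp(T+[170],RPY)
bot.movel(T+[124],max_speed=100); bot.dwell(0.2)
s=bot.get_state(); print(s["tcp_pos"],s["opening"],s["t"],s["contact_force"])
im=imaging.capture("side"); cv2.imwrite("pics/raw5.png",im)
cv2.imwrite("pics/p5.png",cv2.resize(im[150:225,210:310],None,fx=8,fy=8,interpolation=cv2.INTER_CUBIC))
t=np.array(s["tcp_pos"])+[0,1.1,-48.2]; print("pred tip",proj("side",t),"collar bottom",proj("side",t+[0,0,40]),"hole",proj("side",[592.7,-58.2,62]))
E
```

```text
[593.33238157 -59.37734729 124.88055342] 0.1899607448905833 13.2917 [ 0.05295024  0.39349312 -0.39654696]
pred tip [254.96385012 191.69857455] collar bottom [254.59790279 176.24900286] hole [255.33839841 197.29572172]
```

View pics/p5.png

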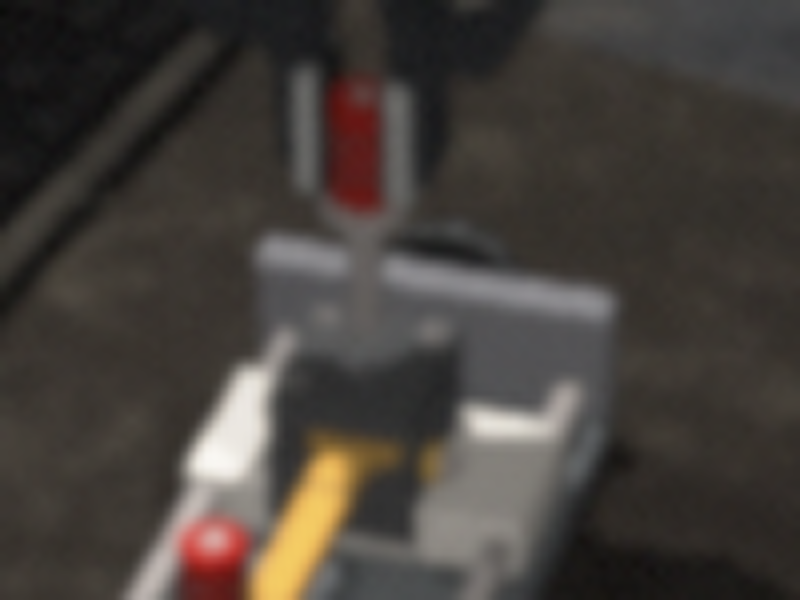

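The shank is at column 255.2, the tip was predicted at 255.0, and the hole is at 255.3. That's aligned, so I'll insert with a force guard, with a small search if it's blocked.

```bash
cat > ins.py <<'E'
from h import *
def st(m):
    s=bot.get_state(); print(m,np.round(s["tcp_pos"],2),np.round(s["contact_force"],1),round(s["opening"],3),round(s["t"],2)); return s
T=np.array([592.4,-59.3])
offs=[(0,0),(0,1.5),(0,-1.5),(1.5,0),(-1.5,0),(1.5,1.5),(-1.5,-1.5),(1.5,-1.5),(-1.5,1.5),(0,3),(0,-3)]
for o in offs:
    p=T+o
    bot.movel([*p,112],max_speed=60)
    hit=bot.movel([*p,86],max_speed=25,threshold=5); s=st((o,hit))
    if s["tcp_pos"][2]<102: break
E
python3 ins.py
```

```text
((0, 0), False) [592.8  -59.32  86.11] [ 2.7 -0.1 -1. ] 0.195 14.88
```

It went through the upper lug and the eye without contact. Now the push home.

```bash
python3 - <<'E'
from h import *
exec(open("ins.py").read().split("T=np")[0].split("import *")[1])
bot.grip(0.0,100)
hit=bot.movel([592.9,-59.3,66.5],max_speed=20,threshold=22); s=st(hit); bot.dwell(0.2); st("hold")
im=imaging.capture("side")
cv2.imwrite("pics/p6.png",cv2.resize(im[160:235,210:310],None,fx=7,fy=7,interpolation=cv2.INTER_CUBIC))
E
```

```text
True [594.96 -59.32  70.37] [-0.5  0.8  3.5] 0.176 15.92
hold [595.05 -59.31  70.38] [-1.5 -0.1  5.1] 0.179 16.12
```

View pics/p6.png

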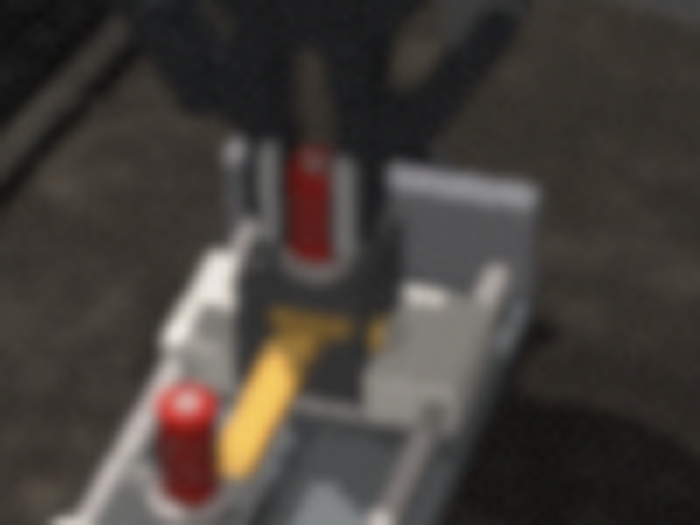

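The collar looks seated: TCP z is 70.4 against 70.2 expected. I'll press once more, release, then verify with a top press by the closed fingers, which should meet the knob at z ≈ 98.

```bash
python3 - <<'E'
from h import *
exec(open("ins.py").read().split("T=np")[0].split("import *")[1])
x,y,z=bot.get_state()["tcp_pos"]
hit=bot.movel([593.2,-59.3,64],max_speed=15,threshold=22); st(hit)
x,y,z=bot.get_state()["tcp_pos"]; bot.movel([593,y,z+.3],max_speed=20)
bot.grip(0.5); st("open")
bot.movel([593,-59.3,135],max_speed=120); bot.grip(0.0)
hit=bot.movel([593,-58.5,106],max_speed=80,threshold=15)
hit=bot.movel([593,-58.5,92],max_speed=15,threshold=16); st(("press",hit))
bot.movel([593,-58.5,150],max_speed=150)
bot.move_ptp([400,-180,230],RPY); st("clear")
a=imaging.capture("top");b=imaging.capture("side")
R=lambda i:cv2.resize(i,(400,400),interpolation=cv2.INTER_CUBIC)
cv2.imwrite("pics/p7.png",np.hstack([R(a[140:240,220:320]),R(b[155:255,200:300])]))
P,Q=[[q for q in blobs(red(i),15)] for i in(a,b)]; print(P,Q)
E
```

```text
True [595.08 -59.34  70.37] [-0.7 -0.2  6.1] 0.174 16.48
open [592.27 -59.24  70.29] [ 0.4 -0.1 -0.2] 0.5 17.13
('press', True) [593.3  -58.57  98.06] [-0.9 -0.8  6.3] -0.001 19.44
clear [ 400.62 -179.89  229.58] [-0.3 -1.3 -0.1] -0.003 20.9
[(np.int32(28), array([278.68, 178.14]), array([275, 174,   8,   8], dtype=int32)), (np.int32(29), array([223.86, 186.48]), array([220, 183,   8,   8], dtype=int32)), (np.int32(61), array([192.2 , 255.38]), array([187, 249,  10,  15], dtype=int32)), (np.int32(19), array([182.95, 257.11]), array([182, 252,   4,  11], dtype=int32))] [(np.int32(66), array([254.27, 188.48]), array([251, 180,   7,  17], dtype=int32)), (np.int32(74), array([236.14, 223.32]), array([233, 216,   8,  16], dtype=int32)), (np.int32(140), array([286.8 , 300.41]), array([278, 292,  20,  17], dtype=int32))]
```

View pics/p7.png

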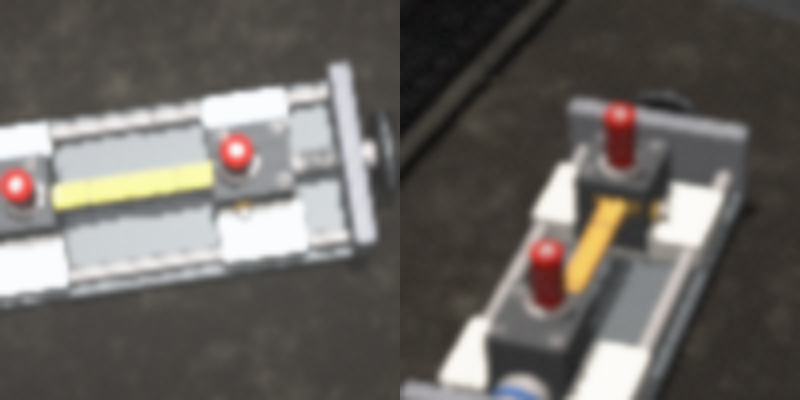

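The final views show both red heads upright at matching height, at p7 (236,150) and (17,185). The collar is on the jaw and the brass is in line. The press stopped at z = 98.1, against 98 when home, and the red mount hasn't moved.

```bash
python3 -c "
from bench import bot
bot.sign_off()"
```

```text
the job is handed in; nothing more can be done
```

The job is done and handed in at about 21 s of the 61 s allowed. I swung the test piece onto the shoulder of the open jaw. Then I put the loading pin through jaw and test piece, pushed it home and let go.

**Last checks**
- **Pin height:** after release, the closed fingers met the top of the knob at z = 98.1 mm, where 98 mm means fully home.
- **Final pictures:** both red heads stand upright at matching height, with the collar on the jaw and the brass in line. The arm was parked clear of the work.
- **Bystanders:** the red mount measured unmoved. I did not measure the lens can, caliper and marker again, but the robot did not work near them.

**Checks that disagreed**
- **Test piece angle:** a first reading by eye suggested the piece was 0.02–0.03 rad short of in line. A finer fit gave 0.165 rad against 0.159 rad for the guide rods, and the pin went through without being blocked.
- **Sideways shift:** the gripper drifted about 2 mm sideways during the push home. It returned when I opened the fingers, and the pin was left upright.

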